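# Gauge the guide tube of a tramway drive unit

## Robot

A 7-joint arm with a two-finger parallel gripper is mounted at the origin on the work surface. World frame = base frame: x ahead of the robot, y to its left, z up, the work surface at z = 0. Lengths are in m, angles in rad, forces in N, time in s.
With the tool pointing down it reaches from about 0.4 to 0.85 m from the base axis. Payload 10.4 kg.
Tool frame: the origin (TCP) lies at the very end of the fingers, on their centre line; the grasp point (between the pads) lies 19 mm behind it (grip_point_offset is the distance from the TCP to the grasp point, in m); z points along the fingers, y is the line along which they close (so a half turn about z gives the same grasp; the last joint's range is limited). The gripper opens to 87 mm and grips with 3 to 60 N. Pads are 19 mm wide; open, the fingers measure 117 mm over their backs; the gripper's body (75 mm by 190 mm) begins 51 mm behind the grasp point.
Start: joints at [-1.16, 0.332, -0.065, 1.46, 0.022, 1.35, -0.088], TCP at [0.263, 0.567, 0.223] pointing down, gripper open.
Joint ranges: [-2.6, 2.6], [-0.5, 2.12], [-1.47, 1.34], [0.16, 2.42], [-1.27, 4.41], [0.06, 2.06], [-2.6, 2.6]. Speed limits (rad/s): [2.22, 2.22, 2.79, 2.79, 3.14, 3.14, 3.14].

## Interface

Orientations are given as a unit quaternion [x, y, z, w].
In Python, from bench import * gives the robot as it stands.
- The arm moves only by the tool play_rows, never from a script. Its argument "increments" is text: rows parted by semicolons, each of 7 numbers parted by spaces: the turn, a rotation vector about the tool's x, y, z in rad, then the shift along the tool's x, y, z in m, then the opening, from 0 (shut) to 1 (fully open). A call has 1 to 8 rows; each row is the pose to reach, as a shift and turn from the pose commanded when the call began, along the tool's axes at that moment; what a row does not reach only later rows make up. A row lasts 1/10 s, in which the tool goes at most 50 mm and 8.59 degrees, less where a joint would pass 70% of its speed; a pose out of reach is approached as far as the arm can. A call with a gripper value outside its range is refused whole. The fingers move at their own pace and stop on an object; "grip_force" is the grip in N (left out, the last holds). Time passes only in rows, so rows that repeat a pose let the fingers close. It gives the time, the measured TCP pose, the force, the opening and the grip force at its end, in the units of the state.
- read_state(): the state, without advancing time (a new reading comes with each control period).
- camera(name): name is "side" or "top" or "wrist"; returns a dict with "color" (480x640x3 uint8, red, green, blue), "fx", "fy", "cx", "cy" (pixels), "camera_from_world" (4x4, takes a point from world to camera coordinates); the wrist camera has in their place "mount" (4x4, takes a point from camera to tool coordinates, whose origin is the TCP and whose axes are the flange's). Camera axes: x right, y down, z forward; pixel columns grow to the right and rows downward; lengths in m; the calibration is good to about 2 mm. A picture is of the moment at which its call begins: read the wrist's pose just before it. There is no depth.
- close_job(): hands the job in; it is judged then, once.
The state is a dict: "time": time; "joint_positions": joint angles; "joint_vel": joint speeds; "joint_torque": joint torques, N m; "ee_pos": TCP position; "eef_rot": TCP orientation; "ft_force": force on the tool from outside, world axes, zero at the start; "torque": the same for the moment, N m; "width": finger opening in m; "grip_force": force on a finger pad.
Only numpy, scipy, OpenCV 4.12 (cv2) and the standard library are available. Lean on these libraries where they do the work, as an engineer would, in place of code of your own. Each camera call takes 0.05 s, during which the arm holds its last target. There are 200 camera calls.

## Task

First take the white panel out of its rack and lean it, standing on the bench on its long bottom edge, squarely against the middle of the front of the wooden stop block (the side away from the robot), and let go of it. Then take the gauge rod from its cradle, push it into the sloping guide tube of the drive unit until its collar stops on the tube's rim, pull it out again, and present it for reading: finish while still holding it, level and still, with its tip close in front of the middle of the leaning panel and the gauge touching nothing but the gripper. Do not disturb the loose things lying about.

Things in the scene. Friction and masses are not known exactly. Their poses are not given: they have to be found in the camera images.
- panel: Plain white rigid panel, 6 mm thick (its x), 120 mm wide (its y), 110 mm tall (its z), 55 to 110 g. Origin at the centre of its bottom edge face. It starts upright in the rack, its foot 12 mm above the bench and its top edge at 122 mm; both faces are alike.
- rack: Fixed plywood rack, 75 x 90 mm: two upright cheeks 42 mm high (measured from the bench), 90 mm long along its y, with an 8 mm slot between them that holds the panel. Origin on the bench under the middle of the slot; the panel lifts straight out by 35 mm or more.
- stop_block: Fixed light wooden block, 40 mm deep (x), 130 mm wide (y), 60 mm high, on a thin steel foot that does not stick out at the front. Origin on the bench under its centre; its +x face (20 mm from the origin) is the front, away from the robot, against whose top edge the panel leans.
- cradle: Fixed plywood cradle with two notched posts (52 mm and 53 mm high), 34 mm behind and 100 mm ahead of the origin, that carry the gauge level 45 mm above the bench. Origin on the bench under the middle of the gauge's handle; the gauge's tip points along the cradle's -y. Base plate 8 mm thick, 50 mm wide.
- gauge: Gauge rod, 70 to 140 g, mostly in the handle. Its x runs along the rod to the tip. Origin at the middle of the aluminium handle, which is 14 mm square and 90 mm long (x from -45 to 45 mm): grip it here, across its y. Then comes a steel collar 30 mm across (x from 50 to 56 mm) and the rod, 8 mm across, with a round tip at x = 136 mm. It starts lying level in the cradle.
- gauge_tip (a point): The end of the gauge rod, 136 mm along x from the gauge's origin.
- gauge_collar (a point): Centre of the collar's front face, 56 mm along x from the gauge's origin; this face comes to stop on the tube's rim. The rod reaches 80 mm beyond it.
- drive: Fixed drive unit: grey ribbed gear housing (70 x 80 mm, 85 mm high, with a low round cap to 97 mm) on a dark base plate 80 x 190 mm, with the guide tube sloping up out of it along its +y. Origin on the bench; the tube's rim is 50 mm along +y and 100 mm up from it.
- tube: Fixed steel guide tube on the drive unit, sloping 30 degrees above the horizontal, open at the top. Origin at the centre of its rim; its z points outward, up along the tube's axis. Bore 11 mm, opening to 20 mm at the rim over the last 14 mm (a funnel, 28 mm outside); 95 mm long, so that the rod goes in freely for 80 mm until the collar meets the rim.
- model_car: Loose bystander, not to be moved: dark toy car, 85 x 36 x 37 mm; origin at the centre of its underside.
- glue: Loose bystander, not to be moved: white glue bottle, 32 mm across, 75 mm tall; origin at the centre of its underside.
- paint_pot: Loose bystander, not to be moved: small glass paint pot with steel cap, 38 mm across, 40 mm tall; origin at the centre of its underside.
- screwdriver: Loose bystander, not to be moved: screwdriver lying down, 150 mm long; origin at the centre of its underside.
- mast_foot: Loose bystander, not to be moved: dark steel model mast on a round foot, 40 mm across, 70 mm tall; origin at the centre of its underside.
Things that resemble listed ones, but are neither listed nor needed, are in the scene too. What is meant by the panel is not yellow, and is the larger of those in its own colour. Leave any blue look-alike of the stop_block alone.

How it is judged:
On the way, in this order (a step that is already met when the one before it is completed fails the run):
1. the panel stands on the bench leaning against the front of the stop block, let go (angle between panel's own z axis and vertical between 0.1 and 0.65 rad and height (world z) of panel below 0.012 m and contact force between panel and stop_block above 0.03 N and contact force between panel and the fingers below 0.05 N and angle between the y axis of panel and the y axis of stop_block, either way round below 0.25 rad and y of panel in the frame of stop_block between -0.04 and 0.04 m and x of panel in the frame of stop_block above 0.02 m), for 0.3 s.
2. the gauge rod is in the guide tube with its collar on the rim (z of gauge_collar in the frame of tube below 0.004 m and distance between gauge_collar and tube below 0.006 m and angle between the x axis of gauge and the z axis of tube, either way round below 0.1 rad and z of gauge_tip in the frame of tube below -0.07 m), for 0.1 s.
3. the gauge is drawn right out of the tube (z of gauge_tip in the frame of tube above 0.015 m), for 0.1 s.
At the end, for the whole second after the job is handed in: Panel let go, foot on bench, leaning 6-37 deg on the block's front, within 40 mm of its middle, 14 deg of square. Gauge held still, 6 deg of level, over 35 mm up, touching nothing else; tip in front of panel within 100 mm, within 45 mm of its middle line, 20-125 mm up from its foot (all of step 1 and contact force between gauge and the fingers above 2 N and angle between gauge's own x axis and vertical between 1.466 and 1.676 rad and height (world z) of gauge above 0.035 m and y of gauge_tip in the frame of panel between -0.045 and 0.045 m and z of gauge_tip in the frame of panel between 0.02 and 0.125 m and x of gauge_tip in the frame of panel between -0.1 and 0.1 m and x of gauge_tip in the frame of stop_block above 0.02 m and linear speed of gauge below 0.03 m/s and contact force between gauge and panel below 0.05 N and contact force between gauge and stop_block below 0.05 N and contact force between gauge and cradle below 0.05 N and contact force between gauge and drive below 0.05 N and contact force between gauge and tube below 0.05 N and contact force between gauge and rack below 0.05 N and contact force between gauge and model_car below 0.05 N and contact force between gauge and glue below 0.05 N and contact force between gauge and paint_pot below 0.05 N and contact force between gauge and screwdriver below 0.05 N and contact force between gauge and mast_foot below 0.05 N); the arm keeps its last pose, push and grip.
It fails at once if the model car was moved by more than 4 cm (distance of model_car from where it was at the start of the episode above 0.04 m).
It fails at once if the glue was moved by more than 4 cm (distance of glue from where it was at the start of the episode above 0.04 m).
It fails at once if the paint pot was moved by more than 4 cm (distance of paint_pot from where it was at the start of the episode above 0.04 m).
It fails at once if the screwdriver was moved by more than 4 cm (distance of screwdriver from where it was at the start of the episode above 0.04 m).
It fails at once if the mast foot was moved by more than 4 cm (distance of mast_foot from where it was at the start of the episode above 0.04 m).
It also fails if it takes over 61 s, if anything falls off the work surface, if the arm or the gripper's body presses on something with over 40 N, if the wrist force passes 120 N, or if a joint passes its speed limit or range.

## Working session

There is one attempt and no reset: what is moved stays moved. The work goes in short steps, Python scripts to look and compute and a tool call to move; the robot and the scene stay as the last step left them, time stands still between calls to the robot, and variables do not carry over. Pictures are saved under pics/ and viewed, at most 10 in all, crops included, and the job is handed in when it is done.

Besides the shell and the picture viewer there is one more tool, called after "Emit:" by a JSON object that holds its "api" and its "payload". play_rows: Moves the arm, as the interface text tells. Its arguments: {"type":"object","properties":{"increments":{"type":"string"},"grip_force":{"type":"number"}},"required":["increments"]}

```bash
ls; mkdir -p pics; cat > h.py <<'E'
from bench import *
import numpy as np, cv2
from scipy.spatial.transform import Rotation as R
def ray(c,u,v):
    T=np.array(c["camera_from_world"]);Rm=T[:3,:3];o=-Rm.T@T[:3,3]
    d=Rm.T@np.array([(u-c["cx"])/c["fx"],(v-c["cy"])/c["fy"],1]);return o,d/np.linalg.norm(d)
def onz(c,u,v,z):
    o,d=ray(c,u,v);return o+d*(z-o[2])/d[2]
def proj(c,p):
    T=np.array(c["camera_from_world"]);q=T[:3,:3]@np.array(p)+T[:3,3]
    return np.array([c["fx"]*q[0]/q[2]+c["cx"],c["fy"]*q[1]/q[2]+c["cy"]])
def wcam(c,s):
    T=np.eye(4);T[:3,:3]=R.from_quat(s["eef_rot"]).as_matrix();T[:3,3]=s["ee_pos"]
    c["camera_from_world"]=np.linalg.inv(T@np.array(c["mount"]));return c
E
python3 - <<'E'
from h import *
s=read_state();print(s)
for n in("top","side"):
    c=camera(n);cv2.imwrite(f"pics/{n}.png",c["color"][:,:,::-1]);o,d=ray(c,320,240);print(n,o,d,c["fx"])
    np.save(f"{n}.npy",c,allow_pickle=True)
E
```

```text
pics
{'time': 0.0, 'joint_positions': array([-1.15959519,  0.33285721, -0.06473878,  1.46095087,  0.0216099 ,
        1.34986671, -0.08851877]), 'joint_vel': array([-7.61812901e-04, -1.39830414e-03,  1.06440651e-03,  5.71068857e-05,
        6.21614033e-04,  8.70568459e-04, -1.00344137e-03]), 'joint_torque': array([-3.97748345e-04, -6.23258328e+01,  2.45315186e-02, -3.89899850e+01,
       -6.13351353e-02,  3.97376704e-02,  1.51847739e-04]), 'ee_pos': array([0.2625283 , 0.56676944, 0.22175862]), 'eef_rot': array([ 2.15183655e-01,  9.76573353e-01, -6.82630204e-04, -1.19293675e-04]), 'ft_force': array([ 0.51689095, -0.25797256,  0.33354541]), 'torque': array([ 0.04357557,  0.01251037, -0.00697716]), 'grip_force': 0.0, 'width': 0.08725604314415776}
top [0.39098379 0.02941953 0.95322963] [ 0.11020025 -0.00269413 -0.99390575] 440.8856934684204
side [-0.25767111 -0.65146432  0.70141199] [ 0.61895902  0.59405827 -0.51379422] 555.880834062786
```

View pics/top.png

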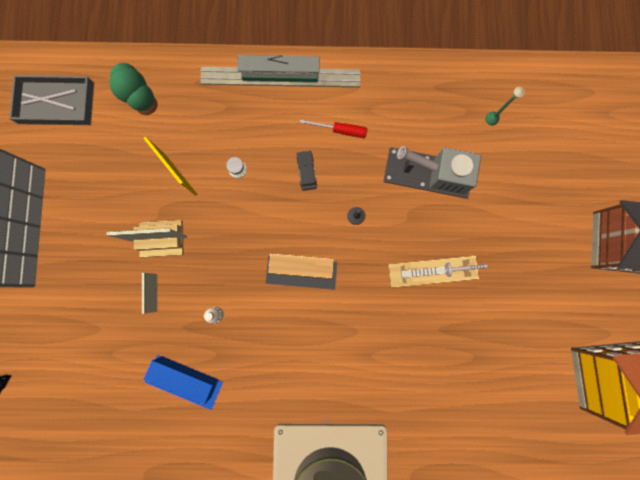

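View pics/side.png

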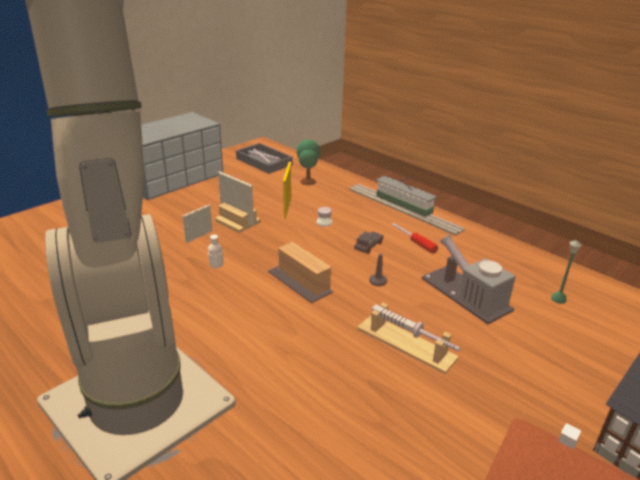

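The top view shows the panel candidates: a white panel in the rack (145,235), a smaller white one (149,293) and a yellow one (170,165). The description picks the one in the rack. The wooden block at (301,266) is the stop, and I'll leave the blue one at (183,382). The gauge is at (434,271) with its tip to the right, the drive is at (435,172), and the tube's rim is near (402,153).

```bash
python3 - <<'E'
from h import *
c=np.load("top.npy",allow_pickle=True).item();im=c["color"][:,:,::-1]
t=[(95,200),(250,225),(385,225),(380,130)]
ts=[cv2.resize(im[v:v+75,u:u+100],None,fx=4,fy=4,interpolation=cv2.INTER_CUBIC) for u,v in t]
cv2.imwrite("pics/mos.png",np.vstack([np.hstack(ts[:2]),np.hstack(ts[2:])]))
for n,u,v,z in [("rack",158,238,.042),("stop",301,266,.06),("gauge",428,271,.045),("rim",402,153,.1),("cap",462,165,.097),("car",307,170,.03),("glue",212,315,.075),("pot",236,167,.04),("mast",356,215,.07),("sd",335,128,.01)]: print(n,onz(c,u,v,z).round(3))
E
```

```text
rack [0.492 0.362 0.042]
stop [0.437 0.065 0.06 ]
gauge [ 0.43  -0.197  0.045]
rim [ 0.663 -0.135  0.1  ]
cap [ 0.641 -0.256  0.097]
car [0.644 0.057 0.03 ]
glue [0.338 0.237 0.075]
pot [0.646 0.207 0.04 ]
mast [ 0.541 -0.046  0.07 ]
sd [ 0.746 -0.004  0.01 ]
```

View pics/mos.png

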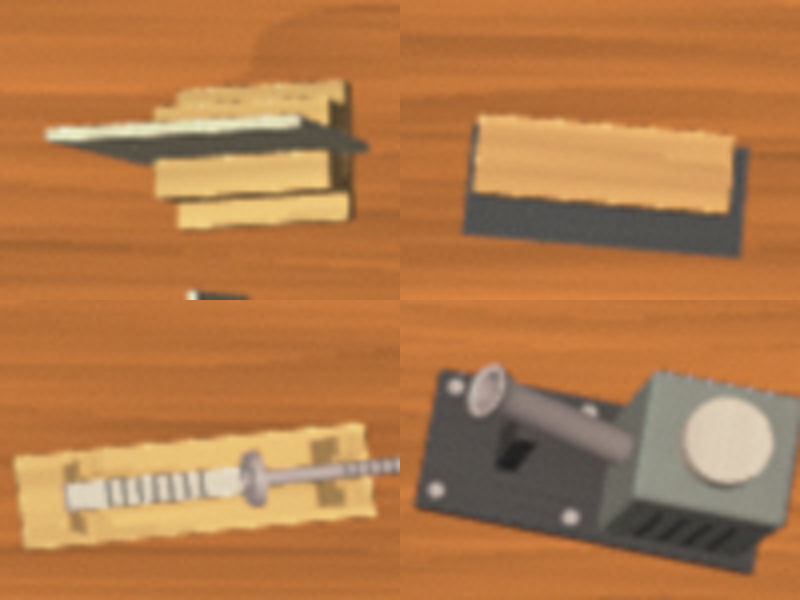

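The crops confirm the choices. The rack panel's top edge runs from (106.5,234) to (170,230.5), and the wooden block's top face is clean, with its steel foot on the robot's side. The gauge's collar is at (449,270), and the tube's rim is at (402,152.5).

```bash
python3 - <<'E'
from h import *
c=np.load("top.npy",allow_pickle=True).item()
def seg(n,a,b,z):
    p,q=onz(c,*a,z),onz(c,*b,z);d=q-p;print(n,p.round(4),q.round(4),"mid",((p+q)/2).round(4),"len",np.linalg.norm(d).round(4),"yaw",np.degrees(np.arctan2(d[1],d[0])).round(1))
seg("panel",(170,230.5),(106.5,233.75),.122)
seg("stopF",(333.75,259.25),(269.5,253.75),.06)
seg("stopB",(332,278),(268,273),.06)
seg("stopR",(332,278),(333.75,259.25),.06)
seg("rack low cheek",(134+43.5,238),(134,249),.042)
seg("gauge",(401.7,273.75),(487.5,266),.045)
seg("gauge collar",(401.7,273.75),(448.7,269.5),.045)
seg("drive plate",(468,198.25),(384.5,181.75),.005)
seg("plateL",(384.5,181.75),(390,148),.005)
seg("cap-rim",(462,165),(401.75,152.5),.098)
s=read_state();T=R.from_quat(s["eef_rot"]).as_matrix();print(T.round(3));w=camera("wrist");print(np.array(w["mount"]).round(3),w["fx"])
E
```

```text
panel [0.4979 0.311  0.122 ] [0.4903 0.4297 0.122 ] mid [0.4941 0.3704 0.122 ] len 0.119 yaw 93.7
stopF [ 0.4511 -0.0013  0.06  ] [0.4608 0.129  0.06  ] mid [0.4559 0.0638 0.06  ] len 0.1307 yaw 85.7
stopB [0.4132 0.0019 0.06  ] [0.4219 0.1311 0.06  ] mid [0.4175 0.0665 0.06  ] len 0.1294 yaw 86.1
stopR [0.4132 0.0019 0.06  ] [ 0.4511 -0.0013  0.06  ] mid [4.321e-01 3.000e-04 6.000e-02] len 0.038 yaw -4.9
rack low cheek [0.4927 0.3219 0.042 ] [0.4689 0.4099 0.042 ] mid [0.4808 0.3659 0.042 ] len 0.0912 yaw 105.2
gauge [ 0.4237 -0.1421  0.045 ] [ 0.4416 -0.3204  0.045 ] mid [ 0.4327 -0.2312  0.045 ] len 0.1792 yaw -84.3
gauge collar [ 0.4237 -0.1421  0.045 ] [ 0.4335 -0.2395  0.045 ] mid [ 0.4286 -0.1908  0.045 ] len 0.0979 yaw -84.3
drive plate [ 0.5924 -0.2978  0.005 ] [ 0.627  -0.1138  0.005 ] mid [ 0.6097 -0.2058  0.005 ] len 0.1872 yaw 79.4
plateL [ 0.627  -0.1138  0.005 ] [ 0.7039 -0.1266  0.005 ] mid [ 0.6654 -0.1202  0.005 ] len 0.078 yaw -9.4
cap-rim [ 0.6403 -0.2556  0.098 ] [ 0.6643 -0.1348  0.098 ] mid [ 0.6523 -0.1952  0.098 ] len 0.1231 yaw 78.8
[[-0.907  0.42  -0.   ]
 [ 0.42   0.907 -0.001]
 [-0.    -0.001 -1.   ]]
[[ 0.001 -0.967 -0.254  0.07 ]
 [ 1.     0.001 -0.    -0.001]
 [ 0.001 -0.254  0.967 -0.163]
 [ 0.     0.     0.     1.   ]] 388.4049308585234
```

```bash
cat >> h.py <<'E'
def tool(yaw,tilt=0.,about='x'):
    """tool y at plan angle yaw(deg), tool down, then turned about own tool axis by tilt deg"""
    a=np.radians(yaw);y=np.array([np.cos(a),np.sin(a),0]);z=np.array([0,0,-1.]);B=np.c_[np.cross(y,z),y,z]
    return R.from_matrix(B)*R.from_euler(about,tilt,degrees=True)
def go(p,r,dz=0.):
    s=read_state();q=R.from_quat(s["eef_rot"]);dp=np.array(p)-s["ee_pos"]
    print("t",round(s["time"],2),"pos",s["ee_pos"].round(4),"F",s["ft_force"].round(1),"w",round(s["width"],4),"g",round(s["grip_force"],1),"| row",(q.inv()*r).as_rotvec().round(4),q.inv().apply(dp).round(4))
E
python3 -c "
from h import *
go([.494,.370,.18],tool(3.7))"
```

```text
t 0.15 pos [0.2626 0.5668 0.222 ] F [-0.2  0.  -0.2] w 0.0871 g 0.0 | row [-9.0000e-04  6.0000e-04  1.0723e+00] [-0.2927 -0.0813  0.0421]
```

Emit:
{"api": "play_rows", "payload": {"increments": "0 0 1.072 -0.293 -0.081 0.042 0.6;0 0 1.072 -0.293 -0.081 0.042 0.6;0 0 1.072 -0.293 -0.081 0.042 0.6;0 0 1.072 -0.293 -0.081 0.042 0.6;0 0 1.072 -0.293 -0.081 0.042 0.6;0 0 1.072 -0.293 -0.081 0.042 0.6;0 0 1.072 -0.293 -0.081 0.042 0.6;0 0 1.072 -0.293 -0.081 0.042 0.6", "grip_force": 20}}

```text
time: 0.95
ee_pos: [0.4959, 0.3684, 0.18]
eef_rot: [0.686, 0.727, -0.001, 0.0]
ft_force: [0.4, 0.1, -0.7]
width: 0.0524
grip_force: 0.0
```

```bash
python3 - <<'E'
from h import *
go([.494,.370,.18],tool(3.7))
s=read_state();w=wcam(camera("wrist"),s);np.save("w1.npy",w,allow_pickle=True);cv2.imwrite("pics/w1.png",w["color"][:,:,::-1])
for p in [(.4979,.311,.122),(.4903,.4297,.122)]: print(proj(w,p))
E
```

```text
t 0.95 pos [0.4959 0.3684 0.18  ] F [ 0.4  0.1 -0.7] w 0.0524 g 0.0 | row [-0.0003  0.0012 -0.0066] [ 0.0017 -0.0018 -0.    ]
[316.40142463 351.11930748]
[315.3320308  158.66857163]
```

View pics/w1.png

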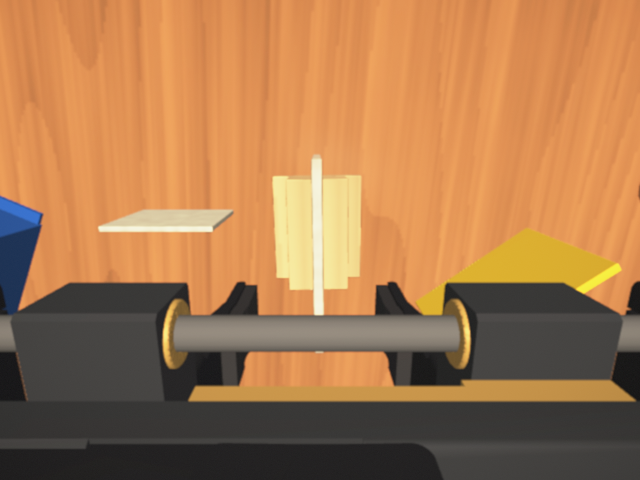

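The wrist view shows the panel's top edge centred between the fingers, from (317,157) to (319.5,353). That agrees with the top view to within 1–2 mm.

```bash
python3 - <<'E'
from h import *
w=np.load("w1.npy",allow_pickle=True).item()
p,q=onz(w,319.5,353,.122),onz(w,317,157,.122);m=(p+q)/2;d=q-p;yaw=np.degrees(np.arctan2(d[1],d[0]))-90
print(p,q,m,np.linalg.norm(d),yaw)
go([m[0],m[1],.094],tool(yaw))
E
```

```text
[0.49994041 0.309791   0.122     ] [0.49117091 0.43065563 0.122     ] [0.49555566 0.37022331 0.122     ] 0.12118235710554465 4.1499024682689765
t 1.0 pos [0.4943 0.3704 0.1802] F [-0.4  1.5  0.2] w 0.0525 g 0.0 | row [-0.0007  0.0002 -0.008 ] [-0.0002  0.0013  0.0862]
```

Emit:
{"api": "play_rows", "payload": {"increments": "0 0 -0.008 0 0.001 0.04 0.6;0 0 -0.008 0 0.001 0.07 0.6;0 0 -0.008 0 0.001 0.086 0.6;0 0 -0.008 0 0.001 0.086 0;0 0 -0.008 0 0.001 0.086 0;0 0 -0.008 0 0.001 0.086 0;0 0 -0.008 0 0.001 0.086 0;0 0 -0.008 0 0.001 0.086 0", "grip_force": 20}}

```text
time: 1.8
ee_pos: [0.4959, 0.3709, 0.0955]
eef_rot: [0.681, 0.732, 0.001, -0.0]
ft_force: [0.7, 0.4, -0.1]
width: 0.0201
grip_force: 0.0
```

Emit:
{"api": "play_rows", "payload": {"increments": "0 0 0 0 0 0 0;0 0 0 0 0 -0.015 0;0 0 0 0 0 -0.03 0;0 0 0 0 0 -0.05 0;0 0 0 0 0 -0.07 0;0 0 0 0 0 -0.09 0;0 0 0 0 0 -0.09 0"}}

```text
time: 2.5
ee_pos: [0.497, 0.3716, 0.1891]
eef_rot: [0.681, 0.732, 0.003, 0.0]
ft_force: [0.6, -0.2, 0.1]
width: 0.0061
grip_force: 20.0
```

```bash
python3 - <<'E'
from h import *
th=15;a=np.radians(-4.1);f=np.array([np.cos(a),np.sin(a),0]);Z=np.array([0,0,1.])
F=np.array([.4559,.0638,0])   # front middle
t=np.radians(th)
zax=np.cos(t)*Z-np.sin(t)*f; n=np.cos(t)*f+np.sin(t)*Z   # panel up, front normal
# back face line passes through block edge
foot_back=F+f*.060*np.tan(t); foot=foot_back+n*.003
tcp=foot+zax*(.110-.028)
r=tool(-4.1,15,'x'); print(r.as_matrix()[:,2],-zax, tcp, foot)
go(tcp+f*.06+Z*.10,tool(-4.1)); go(tcp+f*.02+Z*.02,r); go(tcp,r)
E
```

```text
[-0.25815667  0.0185049  -0.96592583] [ 0.25815667 -0.0185049  -0.96592583] [0.45365732 0.06396076 0.07998237] [0.47482617 0.06244336 0.00077646]
t 2.5 pos [0.497  0.3716 0.1891] F [ 0.6 -0.2  0.1] w 0.0061 g 20.0 | row [ 0.0045 -0.0044  0.1443] [-0.3123 -0.0062  0.0078]
t 2.5 pos [0.497  0.3716 0.1891] F [ 0.6 -0.2  0.1] w 0.0061 g 20.0 | row [0.2658 0.0145 0.1441] [-0.3069 -0.0462  0.0877]
t 2.5 pos [0.497  0.3716 0.1891] F [ 0.6 -0.2  0.1] w 0.0061 g 20.0 | row [0.2658 0.0145 0.1441] [-0.3041 -0.0661  0.1076]
```

```bash
python3 - <<'E'
from h import *
s=read_state();c=camera("side");np.save("s2.npy",c,allow_pickle=True)
w=wcam(camera("wrist"),s)["color"][:,:,::-1]
u,v=map(int,proj(c,s["ee_pos"]));print(u,v)
x0=max(u-50,0);y0=max(v-60,0);print(x0,y0)
cv2.imwrite("pics/s2.png",np.hstack([cv2.resize(c["color"][y0:y0+120,x0:x0+100,::-1],(400,480),interpolation=cv2.INTER_CUBIC),cv2.resize(w[:,150:490],(400,480))]))
# predicted corners if TCP is k below the top edge
T=R.from_quat(s["eef_rot"]).as_matrix()
for k in (.01,.028):
    for sx in(-.06,.06):
        for h in (0,-.11): print(k,sx,h,((proj(c,s["ee_pos"]+T@np.array([sx,0,-k-h]))-[x0,y0])*4).round())
E
```

```text
232 152
182 92
0.01 -0.06 0 [270. 254.]
0.01 -0.06 -0.11 [278. 423.]
0.01 0.06 0 [135. 202.]
0.01 0.06 -0.11 [148. 365.]
0.028 -0.06 0 [269. 225.]
0.028 -0.06 -0.11 [277. 396.]
0.028 0.06 0 [133. 174.]
0.028 0.06 -0.11 [146. 339.]
```

View pics/s2.png

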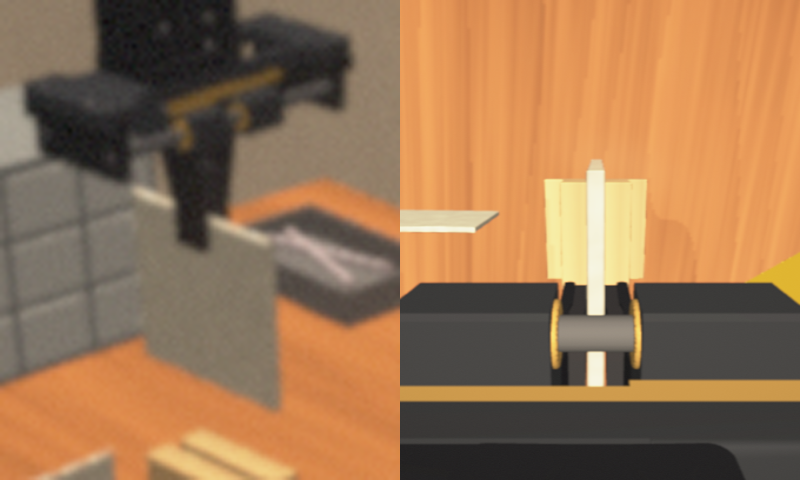

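The panel is held upright. Its top corners at (135,188) and (270,240) in the crop put the TCP 18.8 mm below the top edge.

```bash
cat > pl.py <<'E'
from h import *
th=15;a=np.radians(-4.1);f=np.array([np.cos(a),np.sin(a),0]);Z=np.array([0,0,1.])
F=np.array([.4559,.0638,0]);t=np.radians(th)
zax=np.cos(t)*Z-np.sin(t)*f; n=np.cos(t)*f+np.sin(t)*Z
foot=F+f*.060*np.tan(t)+n*.003
tcp=foot+zax*(.110-.0188)
r=tool(-4.1,-15,'x'); print(r.as_matrix()[:,2],-zax, tcp, foot)
go(tcp+f*.04+Z*.07,r); go(tcp+f*.012+Z*.012,r); go(tcp,r)
E
python3 pl.py
```

```text
[ 0.25815667 -0.0185049  -0.96592583] [ 0.25815667 -0.0185049  -0.96592583] [0.45128228 0.064131   0.08886889] [0.47482617 0.06244336 0.00077646]
t 2.6 pos [0.4957 0.3707 0.1854] F [-0.6 -0.1 -1.9] w 0.0059 g 20.0 | row [-0.2603 -0.0201  0.1436] [-0.3083 -0.0271  0.0262]
t 2.6 pos [0.4957 0.3707 0.1854] F [-0.6 -0.1 -1.9] w 0.0059 g 20.0 | row [-0.2603 -0.0201  0.1436] [-0.3044 -0.0549  0.0842]
t 2.6 pos [0.4957 0.3707 0.1854] F [-0.6 -0.1 -1.9] w 0.0059 g 20.0 | row [-0.2603 -0.0201  0.1436] [-0.3026 -0.0668  0.0962]
```

Emit:
{"api": "play_rows", "payload": {"increments": "0 0 0.02 -0.03 -0.003 0 0;-0.05 0 0.05 -0.08 -0.008 0 0;-0.1 -0.01 0.08 -0.13 -0.013 0;-0.15 -0.01 0.11 -0.18 -0.02 0 0"}}

```text
invalid input at $.increments[2]: expected 7 numbers
```

Emit:
{"api": "play_rows", "payload": {"increments": "0 0 0.02 -0.03 -0.003 0 0;-0.05 0 0.05 -0.08 -0.008 0 0;-0.1 -0.01 0.08 -0.13 -0.013 0 0;-0.15 -0.01 0.11 -0.18 -0.02 0 0;-0.2 -0.01 0.13 -0.23 -0.025 0 0;-0.26 -0.02 0.144 -0.28 -0.027 0.01 0;-0.26 -0.02 0.144 -0.305 -0.027 0.02 0;-0.26 -0.02 0.144 -0.308 -0.027 0.026 0"}}

```text
time: 3.4
ee_pos: [0.4898, 0.0576, 0.1572]
eef_rot: [0.727, 0.674, 0.087, 0.095]
ft_force: [0.5, 0.8, -0.8]
width: 0.0057
grip_force: 20.0
```

Emit:
{"api": "play_rows", "payload": {"increments": "0 0 0 0 0 0 0;0 0 0 0 0 0 0;0 0 0 0 0 0 0"}}

```text
time: 3.7
ee_pos: [0.4912, 0.0627, 0.1587]
eef_rot: [0.725, 0.676, 0.088, 0.096]
ft_force: [-0.3, -0.5, -0.6]
width: 0.0058
grip_force: 20.0
```

```bash
python3 pl.py
```

```text
[ 0.25815667 -0.0185049  -0.96592583] [ 0.25815667 -0.0185049  -0.96592583] [0.45128228 0.064131   0.08886889] [0.47482617 0.06244336 0.00077646]
t 3.7 pos [0.4912 0.0627 0.1587] F [-0.3 -0.5 -0.6] w 0.0058 g 20.0 | row [-0.0011  0.0009  0.0017] [-0.0014  0.0001 -0.0001]
t 3.7 pos [0.4912 0.0627 0.1587] F [-0.3 -0.5 -0.6] w 0.0058 g 20.0 | row [-0.0011  0.0009  0.0017] [-0.0013 -0.0419  0.0487]
t 3.7 pos [0.4912 0.0627 0.1587] F [-0.3 -0.5 -0.6] w 0.0058 g 20.0 | row [-0.0011  0.0009  0.0017] [-0.0012 -0.0566  0.0572]
```

Emit:
{"api": "play_rows", "payload": {"increments": "0 0 0 -0.001 -0.01 0.012 0;0 0 0 -0.001 -0.02 0.024 0;0 0 0 -0.001 -0.032 0.037 0;0 0 0 -0.001 -0.042 0.049 0;0 0 0 -0.001 -0.047 0.051 0;0 0 0 -0.001 -0.052 0.054 0;0 0 0 -0.001 -0.0545 0.056 0;0 0 0 -0.001 -0.0545 0.056 0"}}

```text
time: 4.5
ee_pos: [0.4538, 0.0635, 0.0912]
eef_rot: [0.726, 0.676, 0.089, 0.096]
ft_force: [1.6, -0.3, -1.5]
width: 0.0054
grip_force: 20.0
```

Emit:
{"api": "play_rows", "payload": {"increments": "0 0 0 0 0 0 0;0 0 0 0 0 0 0"}}

```text
time: 4.7
ee_pos: [0.4537, 0.0634, 0.0911]
eef_rot: [0.726, 0.675, 0.089, 0.096]
ft_force: [3.4, 0.1, 1.3]
width: 0.006
grip_force: 20.0
```

```bash
python3 pl.py
```

```text
[ 0.25815667 -0.0185049  -0.96592583] [ 0.25815667 -0.0185049  -0.96592583] [0.45128228 0.064131   0.08886889] [0.47482617 0.06244336 0.00077646]
t 4.7 pos [0.4537 0.0634 0.0911] F [3.4 0.1 1.3] w 0.006 g 20.0 | row [ 0.0003  0.0003 -0.0003] [ 0.0005  0.0538 -0.0557]
t 4.7 pos [0.4537 0.0634 0.0911] F [3.4 0.1 1.3] w 0.006 g 20.0 | row [ 0.0003  0.0003 -0.0003] [ 0.0005  0.0118 -0.0069]
t 4.7 pos [0.4537 0.0634 0.0911] F [3.4 0.1 1.3] w 0.006 g 20.0 | row [ 0.0003  0.0003 -0.0003] [ 0.0005 -0.0029  0.0015]
```

Emit:
{"api": "play_rows", "payload": {"increments": "0 0 0 0 0 0.001 0;0 0 0 0 0 0.002 0;0 0 0 0 0 0.002 0"}}

```text
time: 5.0
ee_pos: [0.4543, 0.0635, 0.0894]
eef_rot: [0.726, 0.675, 0.089, 0.096]
ft_force: [-1.3, -0.4, 10.5]
width: 0.0061
grip_force: 20.0
```

Emit:
{"api": "play_rows", "payload": {"increments": "0 0 0 0 0 -0.001 0.15;0 0 0 0 0 -0.001 0.3;0 0 0 0 0 -0.001 0.3;0 0 0 0 0 -0.001 0.3;0 0 0 0 0 -0.001 0.3"}}

```text
time: 5.5
ee_pos: [0.4528, 0.063, 0.0892]
eef_rot: [0.726, 0.676, 0.088, 0.095]
ft_force: [1.0, -0.2, 0.7]
width: 0.0254
grip_force: 0.0
```

Emit:
{"api": "play_rows", "payload": {"increments": "0 0 0 0 0 -0.015 0.3;0 0 0 0 0 -0.04 0.3;0 0 0 0 0 -0.08 0.5;0 0 0 0 0 -0.12 0.5;0 0 0 0 0 -0.12 0.5"}}

```text
time: 6.0
ee_pos: [0.4238, 0.0664, 0.2103]
eef_rot: [0.726, 0.675, 0.092, 0.096]
ft_force: [1.0, 0.4, 0.0]
width: 0.0401
grip_force: 0.0
```

```bash
python3 - <<'E'
from h import *
s=read_state();go(s["ee_pos"],tool(5.7))
w=wcam(camera("wrist"),s)["color"][:,:,::-1];c=camera("side");np.save("s3.npy",c,allow_pickle=True)
cv2.imwrite("pics/s3.png",np.hstack([cv2.resize(c["color"][200:330,230:360,::-1],(480,480),interpolation=cv2.INTER_CUBIC),cv2.resize(w,(320,240)).copy() if 0 else cv2.resize(w[:,160:480],(320,480))]))
for p in [(.45,-.0013,.06),(.4608,.129,.06)]:print(proj(c,p))
E
```

```text
t 6.0 pos [0.4238 0.0664 0.2103] F [1.  0.4 0. ] w 0.0401 g 0.0 | row [ 0.2667  0.0195 -0.1704] [0. 0. 0.]
[329.38630267 267.52813761]
[290.48145454 242.06281552]
```

View pics/s3.png

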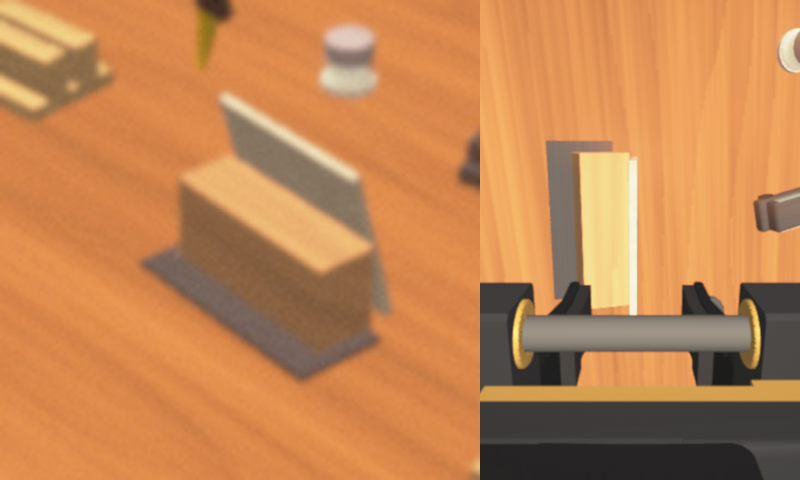

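The panel stands squarely on the block's front, leaning back with its top edge showing at (222,95)–(358,178), and it is let go. Next is the gauge.

```bash
python3 - <<'E'
from h import *
go([.4282,-.187,.14],tool(5.7))
c=np.load("s3.npy",allow_pickle=True).item()
# gauge in side view: expected pixels
for p in [(.4237,-.1421,.045),(.4335,-.2395,.045),(.4416,-.3204,.045)]:print(proj(c,p))
E
```

```text
t 6.1 pos [0.4226 0.0656 0.2059] F [ 0.1  0.3 -0.9] w 0.0423 g 0.0 | row [ 0.2614  0.0222 -0.1703] [-0.2516  0.0059  0.0697]
[372.80622738 309.02915341]
[417.3715679 330.6523673]
[457.9577489  350.36183052]
```

Emit:
{"api": "play_rows", "payload": {"increments": "0.05 0 -0.03 -0.04 0 0 0.6;0.1 0.01 -0.06 -0.08 0 0 0.6;0.16 0.015 -0.1 -0.12 0 0 0.6;0.22 0.02 -0.14 -0.16 0.003 0.01 0.6;0.261 0.022 -0.17 -0.2 0.005 0.03 0.6;0.261 0.022 -0.17 -0.24 0.006 0.06 0.6;0.261 0.022 -0.17 -0.252 0.006 0.07 0.6;0.261 0.022 -0.17 -0.252 0.006 0.07 0.6"}}

```text
time: 6.9
ee_pos: [0.4259, -0.1898, 0.1372]
eef_rot: [0.673, 0.74, -0.004, -0.001]
ft_force: [-0.5, 0.2, -0.1]
width: 0.0522
grip_force: 0.0
```

Emit:
{"api": "play_rows", "payload": {"increments": "0 0 0 0 0 0 0.6;0 0 0 0 0 0 0.6"}}

```text
time: 7.1
ee_pos: [0.4281, -0.1866, 0.1397]
eef_rot: [0.671, 0.742, -0.001, -0.0]
ft_force: [0.4, 0.1, -0.4]
width: 0.0525
grip_force: 0.0
```

```bash
python3 - <<'E'
from h import *
go([.4282,-.187,.03],tool(5.7))
s=read_state();w=wcam(camera("wrist"),s);np.save("w4.npy",w,allow_pickle=True);cv2.imwrite("pics/w4.png",w["color"][:,:,::-1])
for p in [(.4237,-.1421,.045),(.4335,-.2395,.045),(.4416,-.3204,.045)]:print(proj(w,p))
E
```

```text
t 7.1 pos [ 0.4281 -0.1866  0.1397] F [ 0.4  0.1 -0.4] w 0.0525 g 0.0 | row [-0.0012  0.0008  0.0009] [-0.0003  0.0002  0.1097]
[318.89471545 183.04127246]
[318.52112175 319.83612897]
[318.20684517 416.19693923]
```

View pics/w4.png

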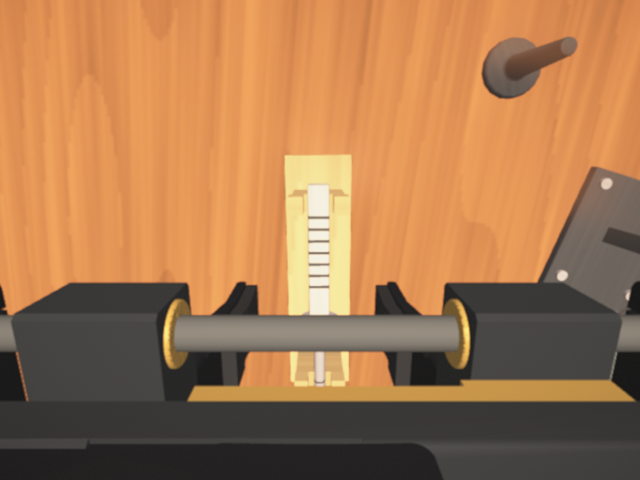

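The gauge handle lies centred at columns 308–329 with its back end at row 184, just as measured. I'll go down and grip.

Emit:
{"api": "play_rows", "payload": {"increments": "0 0 0 0 0 0.04 0.6;0 0 0 0 0 0.08 0.6;0 0 0 0 0 0.1 0.6;0 0 0 0 0 0.112 0.6;0 0 0 0 0 0.112 0.6;0 0 0 0 0 0.112 0;0 0 0 0 0 0.112 0;0 0 0 0 0 0.112 0", "grip_force": 40}}

```text
time: 7.95
ee_pos: [0.4285, -0.1877, 0.0284]
eef_rot: [0.671, 0.741, -0.0, 0.001]
ft_force: [-0.5, -0.2, 0.1]
width: 0.0356
grip_force: 0.0
```

Emit:
{"api": "play_rows", "payload": {"increments": "0 0 0 0 0 0 0;0 0 0 0 0 0 0;0 0 0 0 0 0 0;0 0 0 0 0 0 0;0 0 0 0 0 0 0;0 0 0 0 0 0 0"}}

```text
time: 8.55
ee_pos: [0.428, -0.1878, 0.0277]
eef_rot: [0.671, 0.741, -0.001, 0.0]
ft_force: [-0.8, 1.6, 6.0]
width: 0.0135
grip_force: 39.9
```

```bash
python3 -c "
from h import *
s=read_state();go(s['ee_pos']+[0,0,.15],tool(5.7))"
```

```text
t 8.55 pos [ 0.428  -0.1878  0.0277] F [-0.8  1.6  6. ] w 0.0135 g 39.9 | row [-0.001   0.0011 -0.0005] [-0.0002 -0.0002 -0.15  ]
```

Emit:
{"api": "play_rows", "payload": {"increments": "0 0 0 0 0 -0.01 0;0 0 0 0 0 -0.03 0;0 0 0 0 0 -0.06 0;0 0 0 0 0 -0.1 0;0 0 0 0 0 -0.14 0;0 0 0 0 0 -0.17 0;0 0 0 0 0 -0.17 0;0 0 0 0 0 -0.17 0"}}

```text
time: 9.35
ee_pos: [0.428, -0.1876, 0.1977]
eef_rot: [0.671, 0.741, -0.0, 0.0]
ft_force: [0.3, 0.0, -1.5]
width: 0.0139
grip_force: 39.9
```

```bash
cat > tb.py <<'E'
from h import *
# gauge in tool: x axis = tool -x, origin G
G=np.array([.001,0,-.0173])
yd=79.0; rim=np.array([.6643,-.1348,.100])
h=np.array([np.cos(np.radians(yd)),np.sin(np.radians(yd)),0]); ax=np.cos(np.pi/6)*h+np.array([0,0,.5])
r=next(q for q in (tool(yd-90,30,'y'),tool(yd-90,-30,'y')) if -q.as_matrix()[:,0]@ax<-.99)
def tcp(d):  # collar face d m out from rim
    return rim+ax*(d+.056)-r.apply(G)
E
python3 - <<'E'
from tb import *
for d in (.13,.09,.0): print(d,tcp(d)); go(tcp(d),r)
c=camera("top");s=read_state();cv2.imwrite("pics/t5.png",cv2.resize(c["color"][100:250,370:530,::-1],(640,600),interpolation=cv2.INTER_CUBIC));np.save("t5.npy",c,allow_pickle=True)
q=R.from_quat(s["eef_rot"])
for x in(-.045,.056,.136):print((proj(c,s["ee_pos"]+q.apply(G+[-x,0,0]))-[370,100])*4)
print((proj(c,rim)-[370,100])*4)
E
```

```text
0.13 [0.6965209  0.03096218 0.17751776]
t 9.35 pos [ 0.428  -0.1876  0.1977] F [ 0.3  0.  -1.5] w 0.0139 g 39.9 | row [-0.0762  0.5203  0.2842] [0.191  0.2888 0.0201]
0.09 [ 0.68991109 -0.00304238  0.15751776]
t 9.35 pos [ 0.428  -0.1876  0.1977] F [ 0.3  0.  -1.5] w 0.0139 g 39.9 | row [-0.0762  0.5203  0.2842] [0.1578 0.2789 0.0401]
0.0 [ 0.675039   -0.07955265  0.11251776]
t 9.35 pos [ 0.428  -0.1876  0.1977] F [ 0.3  0.  -1.5] w 0.0139 g 39.9 | row [-0.0762  0.5203  0.2842] [0.0832 0.2566 0.0851]
[201.78067546 683.10265618]
[439.32821122 661.89942548]
[626.29833548 645.21067868]
[127.71607157 208.74586993]
```

View pics/t5.png

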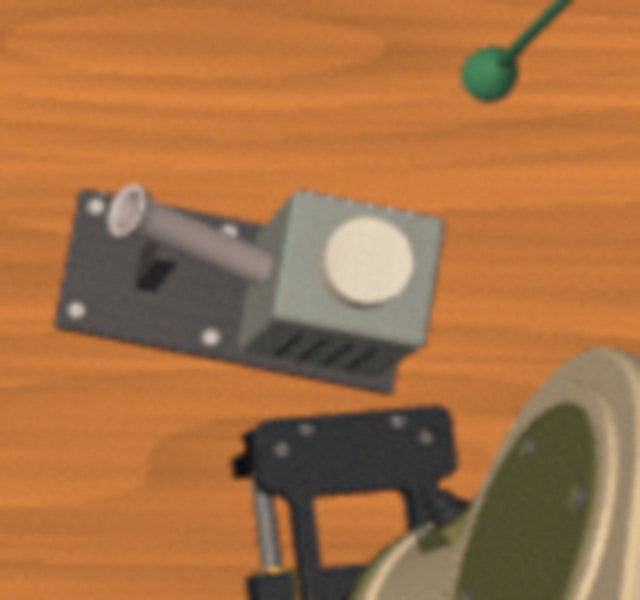

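Emit:
{"api": "play_rows", "payload": {"increments": "0 0 0 0.02 0.02 0 0;-0.01 0.06 0.03 0.05 0.06 0 0;-0.02 0.13 0.07 0.08 0.1 0 0;-0.03 0.21 0.12 0.11 0.145 0 0;-0.045 0.3 0.17 0.14 0.19 0.005 0;-0.06 0.39 0.22 0.165 0.235 0.01 0;-0.07 0.48 0.26 0.185 0.275 0.015 0;-0.076 0.52 0.284 0.191 0.289 0.02 0"}}

```text
time: 10.2
ee_pos: [0.6979, 0.0327, 0.1726]
eef_rot: [0.746, 0.613, 0.198, -0.167]
ft_force: [-0.3, 0.7, -1.6]
width: 0.0137
grip_force: 39.9
```

Emit:
{"api": "play_rows", "payload": {"increments": "0 0 0 0 0 0 0;0 0 0 0 0 0 0;0 0 0 0 0 0 0"}}

```text
time: 10.5
ee_pos: [0.696, 0.03, 0.1767]
eef_rot: [0.746, 0.614, 0.198, -0.164]
ft_force: [-0.3, -0.3, -1.6]
width: 0.0136
grip_force: 39.9
```

```bash
python3 - <<'E'
from tb import *
go(tcp(.13),r);go(tcp(.09),r)
s=read_state();q=R.from_quat(s["eef_rot"]);out=[]
def tile(c,u,v,n,W,H):
    k=4;x0,y0=int(u-W/2/k),int(v-H/2/k);print(n,"origin",x0,y0)
    np.save(n+".npy",c,allow_pickle=True)
    for nm,p in [("rim",rim),("rim-6cm",rim-ax*.06)]+[(x,s["ee_pos"]+q.apply(G+[-x,0,0])) for x in(.056,.136)]: print(nm,((proj(c,p)-[x0,y0])*k).round(1))
    return cv2.resize(c["color"][y0:y0+H//k,x0:x0+W//k,::-1],(W,H),interpolation=cv2.INTER_CUBIC)
mid=rim+ax*.03
ct=camera("top");cs=camera("side")
a=tile(ct,*proj(ct,mid),"t6",400,400);b=tile(cs,*proj(cs,mid),"s6",400,400)
cv2.imwrite("pics/m6.png",np.hstack([a,b]))
E
```

```text
t 10.5 pos [0.696  0.03   0.1767] F [-0.3 -0.3 -1.6] w 0.0136 g 39.9 | row [-0.001   0.0028 -0.0012] [ 0.0013  0.0003 -0.0002]
t 10.5 pos [0.696  0.03   0.1767] F [-0.3 -0.3 -1.6] w 0.0136 g 39.9 | row [-0.001   0.0028 -0.0012] [-0.0387  0.0004 -0.0001]
t6 origin 340 97
rim [247.7 220.7]
rim-6cm [335.4 258.7]
0.056 [ 38.2 131. ]
0.136 [172.1 188.9]
s6 origin 386 177
rim [233.7 246.8]
rim-6cm [297.1 338.7]
0.056 [104.1  60.1]
0.136 [183.2 174.5]
```

View pics/m6.png

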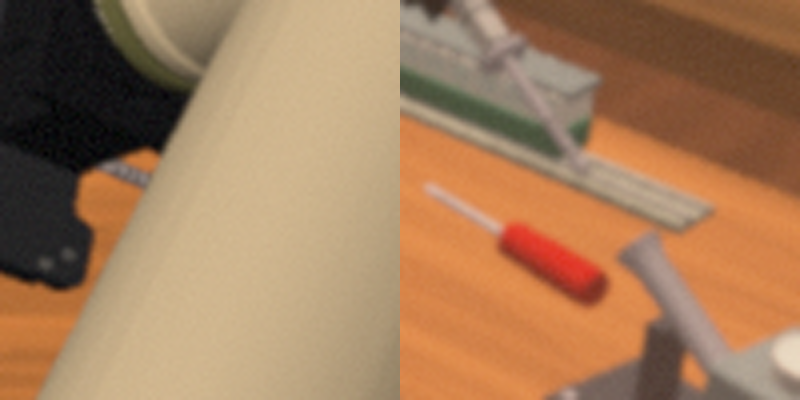

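In the side view the gauge tip is at (183,170), predicted (183,174). The tube rim is centred near (238,246), and its axis lines up with the rod. I'll triangulate the rim from both views.

```bash
python3 - <<'E'
from tb import *
ct=np.load("t6.npy",allow_pickle=True).item();cs=np.load("s6.npy",allow_pickle=True).item()
def tri(a,b):
    (o1,d1),(o2,d2)=ray(ct,*a),ray(cs,*b);A=np.c_[d1,-d2];t=np.linalg.lstsq(A,o2-o1,rcond=None)[0]
    p,q=o1+d1*t[0],o2+d2*t[1];return (p+q)/2,np.linalg.norm(p-q)
print(tri((401.75,152.75),(445.6,238.5)))
# tube yaw: slope seen in top crop t5: rim (127,211)->(257,262); predicted for yaws
for y in (76,79,82):
    h=np.array([np.cos(np.radians(y)),np.sin(np.radians(y)),0]);a=np.cos(np.pi/6)*h+[0,0,.5]
    d=proj(ct,rim-a*.08)-proj(ct,rim);e=proj(cs,rim-a*.06)-proj(cs,rim);print(y,d[1]/d[0],51/130,e)
p=onz(ct,462,165.25,.097);print(p, np.degrees(np.arctan2(-.135-p[1],.663-p[0])))
E
```

```text
(array([ 0.66425885, -0.13570615,  0.10040835]), np.float64(0.0034851888036378027))
76 0.49516224513900514 0.3923076923076923 [14.93252912 23.35412434]
79 0.4324199637298324 0.3923076923076923 [15.86481379 22.9882504 ]
82 0.3717170268562399 0.3923076923076923 [16.74475957 22.59193435]
[ 0.64006877 -0.25589433  0.097     ] 79.25973295964542
```

```bash
sed -i 's/yd=79.0; rim=.*/yd=79.7; rim=np.array([.664,-.1353,.1003])/' tb.py; python3 -c "
from tb import *
for d in (.08,.06,0): go(tcp(d),r)"
```

```text
t 10.6 pos [0.6963 0.0306 0.1775] F [-0.1 -0.6 -0.9] w 0.0135 g 39.9 | row [ 0.0058  0.0017 -0.0107] [-0.05   -0.0016 -0.0003]
t 10.6 pos [0.6963 0.0306 0.1775] F [-0.1 -0.6 -0.9] w 0.0135 g 39.9 | row [ 0.0058  0.0017 -0.0107] [-0.07   -0.0014 -0.0002]
t 10.6 pos [0.6963 0.0306 0.1775] F [-0.1 -0.6 -0.9] w 0.0135 g 39.9 | row [ 0.0058  0.0017 -0.0107] [-1.3e-01 -7.0e-04 -1.0e-04]
```

Emit:
{"api": "play_rows", "payload": {"increments": "0.006 0.002 -0.011 -0.02 -0.001 0 0;0.006 0.002 -0.011 -0.04 -0.0015 0 0;0.006 0.002 -0.011 -0.05 -0.0015 0 0;0.006 0.002 -0.011 -0.055 -0.0015 0 0;0.006 0.002 -0.011 -0.06 -0.0015 0 0;0.006 0.002 -0.011 -0.063 -0.0015 0 0;0.006 0.002 -0.011 -0.063 -0.0015 0 0"}}

```text
time: 11.3
ee_pos: [0.6848, -0.0222, 0.1456]
eef_rot: [0.741, 0.619, 0.199, -0.166]
ft_force: [0.4, 0.2, -0.3]
width: 0.0137
grip_force: 39.9
```

```bash
python3 -c "
from tb import *
s=read_state();q=R.from_quat(s['eef_rot']);print('F tool',q.inv().apply(s['ft_force']),s['torque'])
for d in (.06,.04,0): go(tcp(d),r)"
```

```text
F tool [0.0638598  0.36478341 0.41670683] [-0.78988684  0.19569518 -0.02548742]
t 11.3 pos [ 0.6848 -0.0222  0.1456] F [ 0.4  0.2 -0.3] w 0.0137 g 39.9 | row [-0.001  -0.0007  0.0004] [-0.0072 -0.0002 -0.001 ]
t 11.3 pos [ 0.6848 -0.0222  0.1456] F [ 0.4  0.2 -0.3] w 0.0137 g 39.9 | row [-0.001  -0.0007  0.0004] [-0.0272 -0.0003 -0.001 ]
t 11.3 pos [ 0.6848 -0.0222  0.1456] F [ 0.4  0.2 -0.3] w 0.0137 g 39.9 | row [-0.001  -0.0007  0.0004] [-0.0672 -0.0003 -0.001 ]
```

Emit:
{"api": "play_rows", "payload": {"increments": "0 0 0 -0.007 0 0 0;0 0 0 -0.014 0 -0.0005 0;0 0 0 -0.021 0 -0.0005 0;0 0 0 -0.027 0 -0.0005 0;0 0 0 -0.027 0 -0.0005 0"}}

```text
time: 11.8
ee_pos: [0.6801, -0.0469, 0.1318]
eef_rot: [0.742, 0.618, 0.198, -0.166]
ft_force: [1.2, -0.3, -0.8]
width: 0.0134
grip_force: 39.9
```

```bash
python3 -c "
from tb import *
s=read_state();q=R.from_quat(s['eef_rot']);print('F tool',q.inv().apply(s['ft_force']),q.inv().apply(s['torque']))
for d in (.02,0): go(tcp(d),r)"
```

```text
F tool [-0.48089617  1.20276556  0.59550855] [ 0.05754028 -0.71441181  0.07409864]
t 11.8 pos [ 0.6801 -0.0469  0.1318] F [ 1.2 -0.3 -0.8] w 0.0134 g 39.9 | row [-0.0008 -0.     -0.0017] [-0.0185 -0.     -0.0004]
t 11.8 pos [ 0.6801 -0.0469  0.1318] F [ 1.2 -0.3 -0.8] w 0.0134 g 39.9 | row [-0.0008 -0.     -0.0017] [-0.0385  0.     -0.0004]
```

Forces stay low, so I keep pushing.

Emit:
{"api": "play_rows", "payload": {"increments": "0 0 0 -0.007 0 0 0;0 0 0 -0.014 0 0 0;0 0 0 -0.021 0 0 0;0 0 0 -0.028 0 0 0;0 0 0 -0.032 0 0 0;0 0 0 -0.032 0 0 0"}}

```text
time: 12.4
ee_pos: [0.6753, -0.0737, 0.116]
eef_rot: [0.742, 0.619, 0.198, -0.166]
ft_force: [-0.5, -1.1, -0.7]
width: 0.0134
grip_force: 39.9
```

```bash
python3 -c "
from tb import *
s=read_state();q=R.from_quat(s['eef_rot']);print('F tool',q.inv().apply(s['ft_force']),q.inv().apply(s['torque']))
for d in (0,): go(tcp(d),r)"
```

```text
F tool [-1.39952728 -0.29297261 -0.01068041] [ 0.01510932 -0.81378737  0.06472459]
t 12.4 pos [ 0.6753 -0.0737  0.116 ] F [-0.5 -1.1 -0.7] w 0.0134 g 39.9 | row [-0.0009 -0.0002 -0.0011] [-0.0071 -0.0001 -0.0004]
```

Now the last millimetres, slowly, until the axial force rises.

Emit:
{"api": "play_rows", "payload": {"increments": "0 0 0 -0.003 0 0 0;0 0 0 -0.005 0 0 0;0 0 0 -0.006 0 0 0;0 0 0 -0.007 0 0 0;0 0 0 -0.007 0 0 0"}}

```text
time: 12.9
ee_pos: [0.6747, -0.0782, 0.1132]
eef_rot: [0.741, 0.619, 0.199, -0.167]
ft_force: [0.3, 2.1, 1.3]
width: 0.0135
grip_force: 39.9
```

```bash
python3 -c "
from tb import *
s=read_state();q=R.from_quat(s['eef_rot']);print('F tool',q.inv().apply(s['ft_force']),q.inv().apply(s['torque']))
for d in (0,): go(tcp(d),r)"
```

```text
F tool [ 2.52285959 -0.10229337 -0.0341122 ] [ 0.12106917 -0.17550836  0.12054386]
t 12.9 pos [ 0.6747 -0.0782  0.1132] F [0.3 2.1 1.3] w 0.0135 g 39.9 | row [-0.0011 -0.0016  0.0009] [-0.0018 -0.0003 -0.0006]
```

Emit:
{"api": "play_rows", "payload": {"increments": "0 0 0 -0.001 0 0 0;0 0 0 -0.002 0 0 0;0 0 0 -0.003 0 0 0;0 0 0 -0.003 0 0 0"}}

```text
time: 13.3
ee_pos: [0.6749, -0.0782, 0.113]
eef_rot: [0.74, 0.62, 0.201, -0.168]
ft_force: [-0.1, 9.8, 7.9]
width: 0.0136
grip_force: 40.0
```

```bash
python3 -c "
from tb import *
s=read_state();q=R.from_quat(s['eef_rot']);print('F tool',q.inv().apply(s['ft_force']),q.inv().apply(s['torque']))
for d in (0,): go(tcp(d),r)"
```

```text
F tool [12.3379145  -1.8410612  -1.97195353] [0.46430994 1.79743584 0.25327209]
t 13.3 pos [ 0.6749 -0.0782  0.113 ] F [-0.1  9.8  7.9] w 0.0136 g 40.0 | row [-0.0017 -0.0055  0.0035] [-0.0017 -0.0005 -0.0007]
```

The collar is on the rim: the TCP no longer advances and the axial force is 12 N. I'll pull it out.

Emit:
{"api": "play_rows", "payload": {"increments": "0 0 0 0 0 0 0;0 0 0 0.003 0 0 0;0 0 0 0.02 0 0 0;0 0 0 0.04 0 0 0;0 0 0 0.065 0 0 0;0 0 0 0.09 0 0 0;0 0 0 0.12 0 0 0;0 0 0 0.14 0 0 0"}}

```text
time: 14.1
ee_pos: [0.6961, 0.0406, 0.183]
eef_rot: [0.741, 0.62, 0.199, -0.166]
ft_force: [0.0, -0.3, -0.4]
width: 0.0136
grip_force: 39.9
```

```bash
cat > fin.py <<'E'
from tb import *
# final: gauge level pointing along g, tip in front of panel middle
f=np.array([np.cos(np.radians(-4.1)),np.sin(np.radians(-4.1)),0]);F=np.array([.4559,.0638,0])
tip=F+f*.055+[0,0,.085]
yaw=-4.1; rf=tool(yaw)
P=tip-rf.apply(G+[-.136,0,0]);print("tip",tip,"tcp",P)
go(P+[0.08,0,.08],rf);go(P+[0,0,.06],rf);go(P,rf)
E
python3 fin.py
```

```text
tip [0.51075924 0.05986764 0.085     ] tcp [0.5204114  0.19452215 0.0677    ]
t 14.1 pos [0.6961 0.0406 0.183 ] F [ 0.  -0.3 -0.4] w 0.0136 g 39.9 | row [ 0.0282 -0.5241 -0.1035] [ 0.0989 -0.1215  0.0979]
t 14.1 pos [0.6961 0.0406 0.183 ] F [ 0.  -0.3 -0.4] w 0.0136 g 39.9 | row [ 0.0282 -0.5241 -0.1035] [ 0.0766 -0.2002  0.1081]
t 14.1 pos [0.6961 0.0406 0.183 ] F [ 0.  -0.3 -0.4] w 0.0136 g 39.9 | row [ 0.0282 -0.5241 -0.1035] [ 0.0466 -0.2002  0.1601]
```

Emit:
{"api": "play_rows", "payload": {"increments": "0 -0.1 -0.02 0.02 -0.025 0.02 0;0.005 -0.2 -0.04 0.04 -0.05 0.04 0;0.015 -0.3 -0.06 0.06 -0.08 0.06 0;0.02 -0.4 -0.08 0.08 -0.105 0.08 0;0.028 -0.524 -0.103 0.099 -0.122 0.098 0;0.028 -0.524 -0.103 0.09 -0.15 0.102 0;0.028 -0.524 -0.103 0.08 -0.18 0.106 0;0.028 -0.524 -0.103 0.077 -0.2 0.108 0"}}

```text
time: 14.9
ee_pos: [0.5181, 0.1927, 0.1258]
eef_rot: [0.732, 0.681, -0.001, -0.0]
ft_force: [0.1, -0.1, -0.8]
width: 0.0136
grip_force: 39.9
```

Emit:
{"api": "play_rows", "payload": {"increments": "0 0 0 0 0 0 0;0 0 0 0 0 0 0;0 0 0 0 0 0 0"}}

```text
time: 15.2
ee_pos: [0.5212, 0.1925, 0.1273]
eef_rot: [0.733, 0.681, 0.0, 0.0]
ft_force: [0.2, -0.0, -1.6]
width: 0.0135
grip_force: 39.9
```

```bash
python3 fin.py
```

```text
tip [0.51075924 0.05986764 0.085     ] tcp [0.5204114  0.19452215 0.0677    ]
t 15.2 pos [0.5212 0.1925 0.1273] F [ 0.2 -0.  -1.6] w 0.0135 g 39.9 | row [ 0.0003 -0.0003 -0.0023] [ 0.0079  0.0788 -0.0204]
t 15.2 pos [0.5212 0.1925 0.1273] F [ 0.2 -0.  -1.6] w 0.0135 g 39.9 | row [ 0.0003 -0.0003 -0.0023] [ 0.002  -0.001  -0.0004]
t 15.2 pos [0.5212 0.1925 0.1273] F [ 0.2 -0.  -1.6] w 0.0135 g 39.9 | row [ 0.0003 -0.0003 -0.0023] [ 0.002  -0.001   0.0596]
```

Emit:
{"api": "play_rows", "payload": {"increments": "0 0 0 0.002 0 0.015 0;0 0 0 0.002 -0.001 0.03 0;0 0 0 0.002 -0.001 0.042 0;0 0 0 0.002 -0.001 0.052 0;0 0 0 0.002 -0.001 0.057 0;0 0 0 0.002 -0.001 0.057 0;0 0 0 0.002 -0.001 0.057 0;0 0 0 0.002 -0.001 0.057 0"}}

```text
time: 16.0
ee_pos: [0.5198, 0.1945, 0.0702]
eef_rot: [0.733, 0.681, -0.0, -0.0]
ft_force: [-0.1, 1.4, -0.7]
width: 0.0136
grip_force: 39.9
```

Emit:
{"api": "play_rows", "payload": {"increments": "0 0 0 0 0 0 0;0 0 0 0 0 0 0;0 0 0 0 0 0 0;0 0 0 0 0 0 0;0 0 0 0 0 0 0"}}

```text
time: 16.5
ee_pos: [0.5195, 0.1944, 0.0697]
eef_rot: [0.733, 0.681, -0.0, -0.0]
ft_force: [-1.0, -0.5, -0.6]
width: 0.0135
grip_force: 39.9
```

```bash
python3 - <<'E'
from fin import *
s=read_state();q=R.from_quat(s["eef_rot"]);c=camera("side");x0,y0=240,150
cv2.imwrite("pics/end.png",cv2.resize(c["color"][y0:y0+150,x0:x0+200,::-1],(800,600),interpolation=cv2.INTER_CUBIC))
for x in(-.045,.056,.136):print(((proj(c,s["ee_pos"]+q.apply(G+[-x,0,0]))-[x0,y0])*4).round())
E
```

```text
tip [0.51075924 0.05986764 0.085     ] tcp [0.5204114  0.19452215 0.0677    ]
t 16.5 pos [0.5195 0.1944 0.0697] F [-1.  -0.5 -0.6] w 0.0135 g 39.9 | row [-0.001   0.0002 -0.0021] [ 0.0061  0.0806 -0.0781]
t 16.5 pos [0.5195 0.1944 0.0697] F [-1.  -0.5 -0.6] w 0.0135 g 39.9 | row [-0.001   0.0002 -0.0021] [ 0.0002  0.0009 -0.058 ]
t 16.5 pos [0.5195 0.1944 0.0697] F [-1.  -0.5 -0.6] w 0.0135 g 39.9 | row [-0.001   0.0002 -0.0021] [0.0002 0.0009 0.002 ]
[151. 223.]
[260. 286.]
[354. 342.]
```

View pics/end.png

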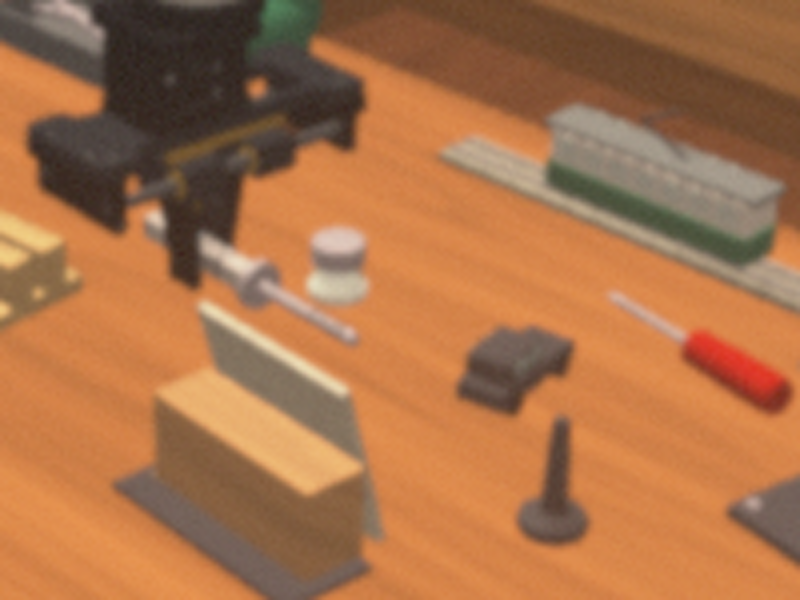

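The panel still leans squarely on the block. The gauge is level with its tip at (353,337), where predicted, clear in front of the panel. The bystanders in view look undisturbed.

```bash
python3 -c "
from bench import *
print(close_job())"
```

```text
the job is handed in; nothing more can be done
None
```

I handed the job in after about 16.5 s of robot time (no verdict came back): the panel leans on the stop block, the gauge was pushed in until its collar met the tube's rim and drawn out again, and it is now held level and still with its tip in front of the panel.

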